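# Tuck the closing plate under the sample tray's cover and hold it down

### The arm

A 6-joint arm with a two-finger parallel gripper is mounted at the origin on the work surface. World frame = base frame: x ahead of the robot, y to its left, z up, the work surface at z = 0. Lengths are in m, angles in rad, forces in N, time in s.
With the tool pointing down it reaches from about 0.25 to 0.85 m from the base axis. Payload 12.5 kg.
Tool frame: the origin (TCP) lies midway between the tips of the shut fingers; the grasp point (between the pads) lies robot.pinch_z behind it (robot.pinch_z is the distance from the TCP to the grasp point, in m); z points along the fingers, y is the line along which they close (so a half turn about z gives the same grasp; the last joint's range is limited). The gripper opens to 93 mm and grips with 3 to 60 N. Pads are 15 mm wide; open, the fingers measure 128 mm over their backs; the gripper's body (75 mm by 188 mm) begins 65 mm behind the grasp point.
Start: joints at [1.183, 0.351, 1.652, -0, 1.139, -0.085], TCP at [0.164, 0.525, 0.219] pointing down, gripper open.
Joint ranges: [-2.75, 2.75], [-0.79, 2.1], [0.01, 2.65], [-1.57, 4.71], [0.07, 3.14], [-2.87, 2.87]. Speed limits (rad/s): [2.22, 2.22, 2.79, 3.14, 3.14, 3.14].

### API

Orientations are given as a unit quaternion [w, x, y, z].
In Python, from workcell import sensors, optics, job_done, nets, robot gives the robot as it stands. The module is installed in compiled form; this text tells all that it offers.
- The arm moves only by the tool apply_moves, never from a script. Its argument "motion" is a list of rows, each an object of numbers: "tx", "ty", "tz": the shift along the tool's x, y, z normalised to -1 to 1, where 1 is 400 mm; "wx", "wy", "wz": the turn, a rotation vector about the tool's x, y, z normalised to -1 to 1, where 1 is 90 degrees. In form: [{"tx": .., "ty": .., "tz": .., "wx": .., "wy": .., "wz": ..}, ...]. A call has 1 to 8 rows; each row shifts and turns the commanded pose from where the row before left it, along the tool's axes as they then stand; what a row does not reach is not made up. A row lasts 1/8 s, in which the tool goes at most 62.5 mm and 10.7 degrees, less where a joint would pass 70% of its speed; a pose out of reach is approached as far as the arm can. A call with a number of a shift or a turn outside -1 to 1 is refused whole. A call with a gripper value outside its range is refused whole. "fingers" is the gripper's target within -1 to 1 (fully open at 1, half-way at 0, shut at -1), set as the call begins (left out, the last holds). The fingers move at their own pace and stop on an object; "squeeze" is the grip in N (left out, the last holds). Time passes only in rows, so rows that do not move let the fingers close. It gives the time, the measured TCP pose, the force, the opening and the grip force at its end, in the units of the state.
- sensors.observe(): the state, without advancing time (a new reading comes with each control period).
- optics.camera(name): name is "scene" or "top" or "wrist"; returns a dict with "pixels" (420x560x3 uint8, red, green, blue), "depth" (420x560 float32, m along the optical axis (not along the pixel's ray), 0 where there is no reading), "mtx" (3x3 intrinsics, pixels), "k1" (the pictures are not rectified: a ray, as slopes to the right and down, at radius r is drawn at 1 + k1 r^2 times it, then the intrinsics apply), "extrinsics" (4x4, takes a point from world to camera coordinates); the wrist camera has in their place "mount" (4x4, takes a point from camera to tool coordinates, whose origin is the TCP and whose axes are the flange's). Camera axes: x right, y down, z forward; pixel columns grow to the right and rows downward; lengths in m; the calibration is good to about 2 mm. A picture is of the moment at which its call begins: read the wrist's pose just before it.
- job_done(): hands the job in; it is judged then, once.
Trained networks look in a picture, given as the dict that the camera call returned (one of the last four; its "shot" number tells which), for a name from the list of things; names that differ only in an ending like _2 or _b are one class to them, and where a whole thing is asked for, a point or a joint stands for the part that bears it (a point fixed in the world has none). Each returns a list of dicts, best first, with "p" (0 to 1); they miss things now and then, are a little off and sometimes report something else, mostly with a low value. They report only what shows in the picture. A call takes as long as a camera call. They do not tell look-alikes from the thing itself.
- nets.spot_in(query, picture): "box" ([left, top, width, height] in pixels, round what is visible of it).
- nets.silhouettes(query, picture): "mask" (420x560 bool, what is visible of it) and "box" ([left, top, width, height] in pixels, round what is visible of it).
- nets.tip_of(query, picture): "location" ([column, row] in pixels: a listed point, or the origin of a listed thing).
The state is a dict: "t": time; "joint_pos": joint angles; "joint_vel": joint speeds; "joint_efforts": joint torques, N m; "tcp_pos": TCP position; "orientation": TCP orientation; "force": force on the tool from outside, world axes, zero at the start; "wrist_torque": the same for the moment, N m; "opening": finger opening in m; "grasp_force": force on a finger pad.
Only numpy, scipy, OpenCV 4.12 (cv2) and the standard library are available. Lean on these libraries where they do the work, as an engineer would, in place of code of your own. Each camera call takes 0.05 s, during which the arm holds its last target. There are 200 camera calls.

### The job

Of the three black closing plates on the table, take the one that matches the width of the open bay in the grey sample tray, lay it in the bay and slide it, the edge farther from its grip rib leading, all the way home to the stop under the hinged rear cover, without prising the cover up. Then press the plate flat on its sprung white seat, gently (about 8 newtons), and finish while still holding it pressed down: do not let go. Leave the other two plates and everything else on the table alone.

Things in the scene. Friction and masses are not known exactly. Their poses are not given: they have to be found in the camera images.
- plate: The matching closing plate, lying on the table at the start: flat black plastic, 100 mm (x) by 92 mm (y), 4 mm thick, about 0.09 kg, with an upright grey grip rib on top, 14 mm thick (x), 40 mm long (y), rising to 40 mm above the plate's underside. The rib is off centre, at x = -18 mm; the plain part on the +x side is the side to tuck. Origin: centre of the underside; x towards the edge to tuck, z up.
- plate_edge (a point): Middle of the plate's edge to be tucked, at its underside (50 mm along the plate's x from its origin).
- plate_rib (a point): Centre of the top of the plate's grip rib, 40 mm above the plate's underside.
- plate_wide: same make as plate but 112 mm wide: it does not go between the bay's side walls. Leave it where it lies. Same axes and heights as plate.
- plate_narrow: same make as plate but 72 mm wide: it leaves the bay partly open. Leave it where it lies. Same axes and heights as plate.
- tray: Fixed grey open tray, 212 mm (x, from -91 to +121 mm) by 118 mm (y), standing on the table; x runs from its open front to its hinged rear cover, z up, origin on the table surface. In front is the bay, 98 mm wide (y from -49 to +49 mm) between side walls 46 mm high; its low front wall (x about -86 mm) is 34 mm high. A vertical stop face at x = +24 mm ends the bay under the cover. A plate that is home has its edge on the stop and its origin at x = -26 mm.
- seat: White frame in the bay, on which the plate lies: x from -79 to +22 mm, y from -47 to +47 mm. Origin on its top face, at tray x = 0, y = 0, 40 mm above the table when free. It is sprung: it gives way straight down by at most 5 mm; about 1 N of push starts it, then 2 N per mm more (4 mm is about 9 N), then it is solid.
- stop (a point): Middle of the foot of the stop face, at tray x = +24 mm, y = 0, 40 mm above the table.
- cover (a joint): Black hinged rear cover of the tray, angle in rad: 0 closed, grows as its front edge rises. It is 118 mm wide, light (0.12 kg) and lies shut by its weight alone; hinge line at tray x = +115 mm, 49 mm above the table. Closed, it reaches forward to tray x = -1 mm, its flat underside 47 mm above the table (7 mm above the free seat), its top at 51 mm. The foremost 9 mm are a lip flared upward, with its tip about 54 mm (underside) to 56 mm (top) above the table.
- cover_lip (a point): Middle of the front edge of the cover, at tray x = 0, 49 mm above the table when closed; it rises with the cover.
- tube: Loose capped sample tube lying on the table, 100 mm long, 16 mm thick; bystander.
- marker: Marker pen lying on the table, 130 mm long, 12 mm thick; bystander.
- jar: Small lidded jar standing on the table, 48 mm across, 60 mm high; bystander.
- dish: Round flat dish on the table, 94 mm across, 15 mm high; bystander.
Things that resemble listed ones, but are neither listed nor needed, are in the scene too. Leave any brown or purple look-alike of the plate alone.

How it is judged:
By the outcome, as a careful person would: the job done as asked, in the order asked, and still so for the second after the job is handed in, while the arm keeps its last pose, push and grip.
It also fails if it takes over 40 s, if anything falls off the work surface, if the arm or the gripper's body presses on something with over 40 N, if the wrist force passes 120 N, or if a joint passes its speed limit or range.

## Working session

There is one attempt and no reset: what is moved stays moved. The work goes in short steps, Python scripts to look and compute and a tool call to move; the robot and the scene stay as the last step left them, time stands still between calls to the robot, and variables do not carry over. Pictures are saved under pics/ and viewed, at most 10 in all, crops included, and the job is handed in when it is done.

Besides the shell and the picture viewer there is one more tool, called after "Emit:" as name([rows], argument=value, ...), one row to a line, values as JSON. apply_moves: Moves the arm, as the interface text tells. Its arguments: {"type":"object","properties":{"motion":{"type":"array","items":{"type":"object","properties":{"tx":{"type":"number"},"ty":{"type":"number"},"tz":{"type":"number"},"wx":{"type":"number"},"wy":{"type":"number"},"wz":{"type":"number"}}}},"fingers":{"type":"number"},"squeeze":{"type":"number"}},"required":["motion"]}

```bash
mkdir -p pics; cat > h.py <<'E'
import numpy as np, cv2
from workcell import sensors, optics, job_done, nets, robot
from scipy.spatial.transform import Rotation as R
def tcpT(s):
    q=s['orientation'];T=np.eye(4);T[:3,:3]=R.from_quat([q[1],q[2],q[3],q[0]]).as_matrix();T[:3,3]=s['tcp_pos'];return T
def cam(n):
    s=sensors.observe();p=optics.camera(n)
    p['c2w']=np.linalg.inv(p['extrinsics']) if n!='wrist' else tcpT(s)@p['mount']
    return p
def rays(p,uv):
    uv=np.asarray(uv,float).reshape(-1,2);K=p['mtx']
    d=np.c_[(uv[:,0]-K[0,2])/K[0,0],(uv[:,1]-K[1,2])/K[1,1]];x=d.copy()
    for _ in range(8): x=d/(1+p['k1']*(x**2).sum(1,keepdims=True))
    return np.c_[x,np.ones(len(x))]
def atz(p,uv,z):
    r=rays(p,uv)@p['c2w'][:3,:3].T;o=p['c2w'][:3,3]
    return o+r*((z-o[2])/r[:,2])[:,None]
def cloud(p,mask=None):
    if mask is None: mask=np.ones(p['depth'].shape,bool)
    v,u=np.nonzero(mask&(p['depth']>0));r=rays(p,np.c_[u,v])*p['depth'][v,u][:,None]
    return r@p['c2w'][:3,:3].T+p['c2w'][:3,3]
def save(p,n): cv2.imwrite('pics/'+n,p['pixels'][:,:,::-1])
E
python3 - <<'E'
from h import *
for n in('top','scene'):
    p=cam(n);save(p,n+'1.png')
    print(n,p['c2w'][:3,3].round(3))
    for q in('plate','plate_rib','plate_edge','tray','seat','stop','cover_lip'):
        if n=='scene' and q not in('plate','plate_rib'):continue
        for d in nets.tip_of(q,p)[:6]: print(q,round(d['p'],2),np.round(d['location']),atz(p,d['location'],.04)[0].round(3))
    if n=='top':
        for d in nets.silhouettes('plate',p)[:6]:
            c=cloud(p,d['mask']);print('sil',round(d['p'],2),d['box'],np.median(c,0).round(3),p['pixels'][d['mask']].mean(0).round(),cv2.minAreaRect(c[c[:,2]<.015][:,:2].astype(np.float32)*1000) if (c[:,2]<.015).sum()>5 else '')
print(robot.pinch_z,sensors.observe())
E
```

```text
top [ 0.432 -0.027  0.922]
plate 0.9 [200. 299.] [0.317 0.133 0.04 ]
plate 0.69 [326. 242.] [ 0.441 -0.141  0.04 ]
plate 0.61 [399. 329.] [ 0.252 -0.3    0.04 ]
plate_rib 0.89 [192. 295.] [0.326 0.152 0.04 ]
plate_rib 0.83 [414. 339.] [ 0.23  -0.333  0.04 ]
plate_rib 0.79 [332. 254.] [ 0.415 -0.152  0.04 ]
plate_rib 0.16 [334. 174.] [ 0.593 -0.159  0.04 ]
plate_edge 0.98 [385. 309.] [ 0.296 -0.269  0.04 ]
plate_edge 0.88 [327. 225.] [ 0.479 -0.143  0.04 ]
plate_edge 0.73 [216. 308.] [0.299 0.097 0.04 ]
plate_edge 0.46 [329. 253.] [ 0.418 -0.147  0.04 ]
tray 0.94 [200. 172.] [0.596 0.138 0.04 ]
seat 0.3 [393. 213.] [ 0.506 -0.289  0.04 ]
stop 0.71 [196. 163.] [0.616 0.149 0.04 ]
cover_lip 0.69 [196. 168.] [0.605 0.147 0.04 ]
sil 0.95 [373.8, 301.2, 54.5, 61.0] [ 0.243 -0.313  0.004] [78. 55. 39.] ((242.75148010253906, -316.3355407714844), (103.74626159667969, 95.81961059570312), 43.275428771972656)
sil 0.91 [171.8, 272.2, 53.2, 55.2] [0.318 0.144 0.004] [77. 47. 95.] ((316.1964416503906, 144.8248291015625), (100.79605865478516, 94.25497436523438), 61.85614013671875)
sil 0.86 [306.4, 2
[... 479 characters left out ...]
: 0.6, 'joint_pos': array([ 1.18338035e+00,  3.50684416e-01,  1.65178837e+00, -2.67587556e-05,
        1.13913466e+00, -8.46167069e-02]), 'joint_vel': array([ 0.00067719, -0.00037743,  0.00042056, -0.00142554,  0.0011857 ,
        0.00080781]), 'joint_efforts': array([-1.11613805e-03, -4.97083926e+01, -2.85414898e+01,  6.99054566e-02,
        2.21695926e-02, -2.43724350e-05]), 'tcp_pos': array([0.1639903 , 0.52496417, 0.21864553]), 'orientation': array([ 1.00863825e-05,  1.50816368e-01,  9.88561795e-01, -1.00299266e-05]), 'force': array([ 0.68270129, -0.11536375,  0.16399811]), 'wrist_torque': array([ 0.06714496,  0.03635277, -0.01052188]), 'grasp_force': 0.0, 'opening': 0.09322421637790879}
```

View pics/top1.png

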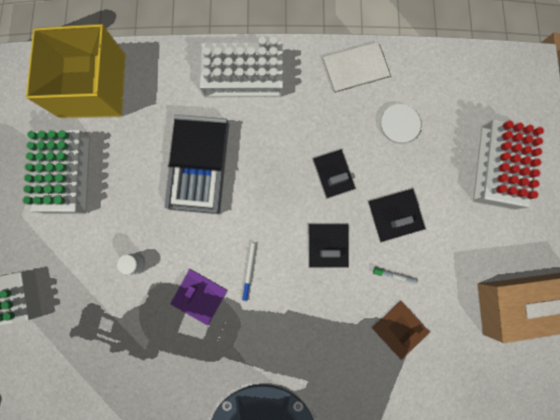

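View pics/scene1.png

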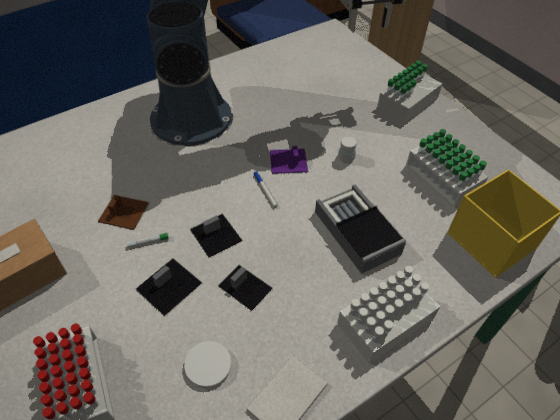

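Top view: three black plates at (329,246), (334,173) and (397,214), with look-alikes in purple (199,297) and brown (401,330). The tray is at (197,165), bay towards the robot and cover at the far side. I'll measure all three widths and the tray, and check one crop.

```bash
python3 - <<'E'
from h import *
p=cam('top')
im=p['pixels'].astype(int)
for (u,v) in((329,246),(334,173),(397,214)):
    win=np.zeros(im.shape[:2],bool);win[v-32:v+33,u-34:u+35]=1
    m=((im.max(2)<75)&win).astype(np.uint8)
    m=cv2.morphologyEx(m,cv2.MORPH_CLOSE,np.ones((9,9)))
    n,l,st,_=cv2.connectedComponentsWithStats(m);k=1+st[1:,4].argmax()
    cs,_=cv2.findContours((l==k).astype(np.uint8),0,1);c=max(cs,key=len)[:,0]
    w=atz(p,c,.004)[:,:2]*1000
    print((u,v),cv2.minAreaRect(w.astype(np.float32)))
d=nets.silhouettes('tray',p)[0];c=cloud(p,d['mask']);print(d['p'],d['box'])
for lo,hi in((.02,.06),(.04,.06),(.047,.058)):
    q=c[(c[:,2]>lo)&(c[:,2]<hi)];print(lo,len(q),cv2.minAreaRect(q[:,:2].astype(np.float32)*1000))
dc=nets.silhouettes('cover',p)
if dc:
    c=cloud(p,dc[0]['mask']);print('cover',dc[0]['box'],np.median(c,0),cv2.minAreaRect(c[:,:2].astype(np.float32)*1000))
cr=im[100:280,160:440].astype(np.uint8);cv2.imwrite('pics/crop1.png',cv2.resize(cr,None,fx=2.8,fy=2.8,interpolation=2)[:,:,::-1])
E
```

```text
(329, 246) ((435.23193359375, -149.12252807617188), (95.13807678222656, 86.90209197998047), 0.032483626157045364)
(334, 173) ((600.5025634765625, -163.9025421142578), (95.41543579101562, 70.00061798095703), 18.681316375732422)
(397, 214) ((504.90020751953125, -307.6693115234375), (96.32308959960938, 109.01253509521484), 15.829428672790527)
0.94 [166.5, 117.2, 60.4, 100.3]
0.02 4396 ((616.1497802734375, 148.49844360351562), (120.38507080078125, 210.47055053710938), 85.12881469726562)
0.04 3380 ((616.2108764648438, 148.55224609375), (120.25301361083984, 210.23886108398438), 84.99469757080078)
0.047 2765 ((616.2681274414062, 148.7215576171875), (119.91256713867188, 210.20924377441406), 85.05674743652344)
cover [168.7, 116.9, 59.0, 53.4] [0.65846907 0.14383143 0.05023772] ((669.2492065429688, 152.66490173339844), (136.91162109375, 139.9252166748047), 85.07666778564453)
```

View pics/crop1.png

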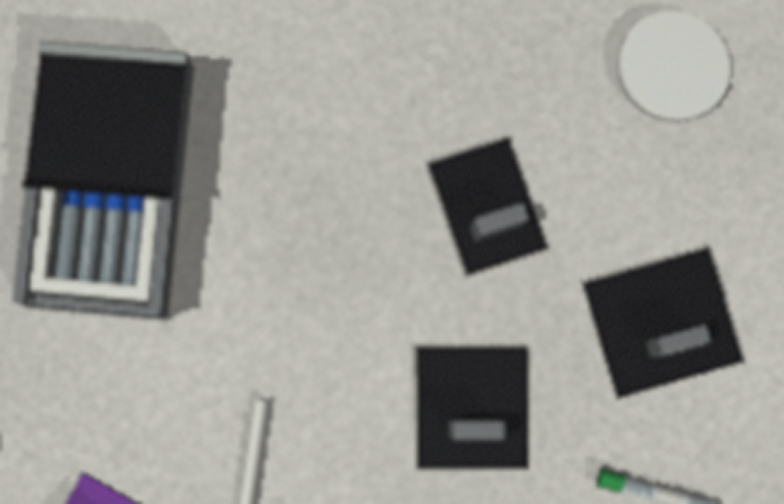

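Crop check: the plate at top pixel (329,246) measures about 95×87 mm by threshold. The other two come out 70 and 109 mm wide, so this is the 92 mm plate; its rib is on the near side, so its +x points along world +x. Tray origin is about (0.601, 0.150), yaw -5°.

```bash
cat > plan.py <<'E'
import sys,json
from h import *
x,y,z,yaw,n=map(float,sys.argv[1:6]);n=int(n)   # yaw: world angle (deg) of tool y
T=tcpT(sensors.observe())
th0=np.arctan2(T[1,1],T[0,1]);th1=np.radians(yaw);dth=(th1-th0)
d=np.array([x,y,z])-T[:3,3]
rows=[]
for i in range(n):
    th=th0+dth*i/n
    ty=np.array([np.cos(th),np.sin(th),0]);tx=np.array([-np.sin(th),np.cos(th),0])
    rows.append(dict(tx=round(tx@d/n/.4,3),ty=round(ty@d/n/.4,3),tz=round(-d[2]/n/.4,3),wz=round(-dth/n/(np.pi/2),4)))
print(np.degrees(th0),'tilt',T[:3,2].round(4));print(json.dumps(rows))
E
python3 plan.py .418 -.150 .17 0 14; python3 -c "
from h import *;p=optics.camera('wrist');print(p['mount'].round(3))"
```

```text
72.64911714061634 tilt [ 0.e+00  1.e-04 -1.e+00]
[{"tx": -0.079, "ty": -0.102, "tz": 0.009, "wz": 0.0577}, {"tx": -0.088, "ty": -0.094, "tz": 0.009, "wz": 0.0577}, {"tx": -0.096, "ty": -0.086, "tz": 0.009, "wz": 0.0577}, {"tx": -0.104, "ty": -0.077, "tz": 0.009, "wz": 0.0577}, {"tx": -0.11, "ty": -0.067, "tz": 0.009, "wz": 0.0577}, {"tx": -0.116, "ty": -0.057, "tz": 0.009, "wz": 0.0577}, {"tx": -0.12, "ty": -0.046, "tz": 0.009, "wz": 0.0577}, {"tx": -0.124, "ty": -0.035, "tz": 0.009, "wz": 0.0577}, {"tx": -0.127, "ty": -0.023, "tz": 0.009, "wz": 0.0577}, {"tx": -0.128, "ty": -0.012, "tz": 0.009, "wz": 0.0577}, {"tx": -0.129, "ty": -0.0, "tz": 0.009, "wz": 0.0577}, {"tx": -0.128, "ty": 0.011, "tz": 0.009, "wz": 0.0577}, {"tx": -0.127, "ty": 0.023, "tz": 0.009, "wz": 0.0577}, {"tx": -0.124, "ty": 0.034, "tz": 0.009, "wz": 0.0577}]
[[ 0.    -0.968 -0.25   0.069]
 [ 1.     0.    -0.     0.001]
 [ 0.    -0.25   0.968 -0.166]
 [ 0.     0.     0.     1.   ]]
```

Emit:
apply_moves([
  {"tx": -0.079,"ty": -0.102,"tz": 0,"wz": 0.058},
  {"tx": -0.088,"ty": -0.094,"tz": 0,"wz": 0.058},
  {"tx": -0.096,"ty": -0.086,"tz": 0,"wz": 0.058},
  {"tx": -0.104,"ty": -0.077,"tz": 0,"wz": 0.058},
  {"tx": -0.11,"ty": -0.067,"tz": 0,"wz": 0.058},
  {"tx": -0.116,"ty": -0.057,"tz": 0,"wz": 0.058},
  {"tx": -0.12,"ty": -0.046,"tz": 0,"wz": 0.058},
  {"tx": -0.124,"ty": -0.035,"tz": 0,"wz": 0.058},
], fingers=0.0)

```text
invalid input
```

Emit:
apply_moves([
  {"tx": -0.127,"ty": -0.023,"tz": 0.02,"wz": 0.058},
  {"tx": -0.128,"ty": -0.012,"tz": 0.02,"wz": 0.058},
  {"tx": -0.129,"ty": 0,"tz": 0.02,"wz": 0.058},
  {"tx": -0.128,"ty": 0.011,"tz": 0.02,"wz": 0.058},
  {"tx": -0.127,"ty": 0.023,"tz": 0.02,"wz": 0.058},
  {"tx": -0.124,"ty": 0.034,"tz": 0.02,"wz": 0.056},
  {"tx": 0},
])

```text
invalid input
```

Emit:
apply_moves([
  {"tx": -0.079,"ty": -0.102,"tz": 0.0,"wx": 0.0,"wy": 0.0,"wz": 0.058},
  {"tx": -0.088,"ty": -0.094,"tz": 0.0,"wx": 0.0,"wy": 0.0,"wz": 0.058},
  {"tx": -0.096,"ty": -0.086,"tz": 0.0,"wx": 0.0,"wy": 0.0,"wz": 0.058},
  {"tx": -0.104,"ty": -0.077,"tz": 0.0,"wx": 0.0,"wy": 0.0,"wz": 0.058},
  {"tx": -0.11,"ty": -0.067,"tz": 0.0,"wx": 0.0,"wy": 0.0,"wz": 0.058},
  {"tx": -0.116,"ty": -0.057,"tz": 0.0,"wx": 0.0,"wy": 0.0,"wz": 0.058},
  {"tx": -0.12,"ty": -0.046,"tz": 0.0,"wx": 0.0,"wy": 0.0,"wz": 0.058},
  {"tx": -0.124,"ty": -0.035,"tz": 0.0,"wx": 0.0,"wy": 0.0,"wz": 0.058},
], fingers=0.0)

```text
t: 1.8
tcp_pos: [0.3083, 0.1368, 0.219]
orientation: [0.0, 0.494, 0.869, 0.0]
force: [0.3, 0.0, -0.6]
opening: 0.0465
grasp_force: 0.0
```

Emit:
apply_moves([
  {"tx": -0.127,"ty": -0.023,"tz": 0.02,"wx": 0.0,"wy": 0.0,"wz": 0.058},
  {"tx": -0.128,"ty": -0.012,"tz": 0.02,"wx": 0.0,"wy": 0.0,"wz": 0.058},
  {"tx": -0.129,"ty": 0.0,"tz": 0.02,"wx": 0.0,"wy": 0.0,"wz": 0.058},
  {"tx": -0.128,"ty": 0.011,"tz": 0.02,"wx": 0.0,"wy": 0.0,"wz": 0.058},
  {"tx": -0.127,"ty": 0.023,"tz": 0.02,"wx": 0.0,"wy": 0.0,"wz": 0.058},
  {"tx": -0.124,"ty": 0.034,"tz": 0.02,"wx": 0.0,"wy": 0.0,"wz": 0.056},
  {"tx": 0.0,"ty": 0.0,"tz": 0.0,"wx": 0.0,"wy": 0.0,"wz": 0.0},
])

```text
t: 2.68
tcp_pos: [0.4157, -0.1539, 0.1701]
orientation: [-0.0, 0.71, 0.704, -0.0]
force: [-0.3, 0.8, -0.4]
opening: 0.0465
grasp_force: 0.0
```

```bash
python3 - <<'E'
from h import *
p=cam('wrist');save(p,'w1.png');T=tcpT(sensors.observe());print(np.degrees(np.arctan2(T[1,1],T[0,1])))
c=cloud(p);near=np.hypot(c[:,0]-.436,c[:,1]+.15)<.08
q=c[near&(c[:,2]>.035)&(c[:,2]<.046)];print(len(q),np.median(q,0),cv2.minAreaRect(q[:,:2].astype(np.float32)*1000))
for d in nets.silhouettes('plate',p)[:2]:
    cc=cloud(p,d['mask']);k=cc[(cc[:,2]<.012)];print(d['p'],d['box'],np.median(k,0),cv2.minAreaRect(k[:,:2].astype(np.float32)*1000))
for d in nets.tip_of('plate_rib',p)[:2]: print(d['p'],d['location'],atz(p,d['location'],.04))
E
```

```text
-0.3513406313041871
590 [ 0.41811332 -0.14706389  0.03992992] ((418.0599060058594, -148.12997436523438), (40.01163101196289, 13.771079063415527), 89.94544219970703)
0.58 [252.6, 148.0, 93.7, 87.0] [ 0.44016304 -0.14404395  0.0039865 ] ((437.0741882324219, -148.9147186279297), (94.08467102050781, 101.8891830444336), 89.88914489746094)
0.84 [280.4, 198.6] [[ 0.41650958 -0.14812251  0.04      ]]
0.56 [349.2, 190.1] [[ 0.48325011 -0.14020469  0.04      ]]
```

View pics/w1.png

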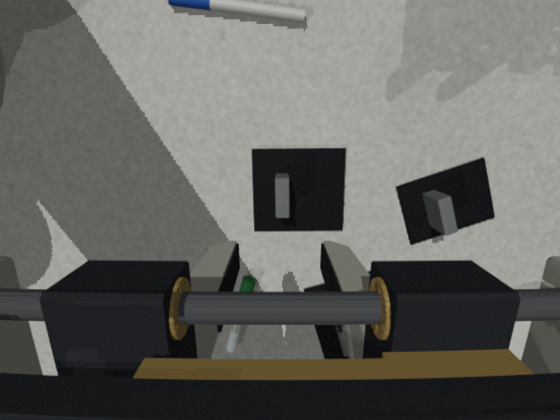

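The wrist view shows the matching plate at (298,190) with its rib at (282,195). Rib centre is (0.4180, -0.1481), top at 40 mm, yaw 0°, plate 102×94 mm. I'll descend and grip.

Emit:
apply_moves([
  {"tx": 0.015,"ty": 0.006,"tz": 0.08,"wx": 0.0,"wy": 0.0,"wz": -0.004},
  {"tx": 0.0,"ty": 0.0,"tz": 0.12,"wx": 0.0,"wy": 0.0,"wz": 0.0},
  {"tx": 0.0,"ty": 0.0,"tz": 0.12,"wx": 0.0,"wy": 0.0,"wz": 0.0},
  {"tx": 0.0,"ty": 0.0,"tz": 0.06,"wx": 0.0,"wy": 0.0,"wz": 0.0},
  {"tx": 0.0,"ty": 0.0,"tz": 0.024,"wx": 0.0,"wy": 0.0,"wz": 0.0},
  {"tx": 0.0,"ty": 0.0,"tz": 0.0,"wx": 0.0,"wy": 0.0,"wz": 0.0},
])

```text
t: 3.58
tcp_pos: [0.4177, -0.1451, 0.0094]
orientation: [-0.0, 0.706, 0.708, -0.0]
force: [-0.5, 0.3, 0.1]
opening: 0.0469
grasp_force: 0.0
```

Emit:
apply_moves([
  {"tx": 0.0,"ty": 0.0,"tz": 0.0,"wx": 0.0,"wy": 0.0,"wz": 0.0},
  {"tx": 0.0,"ty": 0.0,"tz": 0.0,"wx": 0.0,"wy": 0.0,"wz": 0.0},
  {"tx": 0.0,"ty": 0.0,"tz": 0.0,"wx": 0.0,"wy": 0.0,"wz": 0.0},
  {"tx": 0.0,"ty": 0.0,"tz": 0.0,"wx": 0.0,"wy": 0.0,"wz": 0.0},
], fingers=-1.0, squeeze=35.0)

```text
t: 4.08
tcp_pos: [0.4178, -0.1457, 0.0093]
orientation: [0.0, 0.706, 0.708, 0.0]
force: [-1.4, -0.1, 5.1]
opening: 0.014
grasp_force: 35.0
```

Emit:
apply_moves([
  {"tx": 0.0,"ty": 0.0,"tz": -0.04,"wx": 0.0,"wy": 0.0,"wz": 0.0},
  {"tx": 0.0,"ty": 0.0,"tz": -0.1,"wx": 0.0,"wy": 0.0,"wz": 0.0},
  {"tx": 0.02,"ty": 0.0,"tz": -0.12,"wx": 0.0,"wy": 0.0,"wz": 0.0},
  {"tx": 0.1,"ty": 0.01,"tz": -0.09,"wx": 0.0,"wy": 0.0,"wz": 0.01},
  {"tx": 0.14,"ty": 0.02,"tz": 0.0,"wx": 0.0,"wy": 0.0,"wz": 0.01},
  {"tx": 0.14,"ty": 0.02,"tz": 0.0,"wx": 0.0,"wy": 0.0,"wz": 0.01},
  {"tx": 0.14,"ty": 0.02,"tz": 0.0,"wx": 0.0,"wy": 0.0,"wz": 0.01},
  {"tx": 0.14,"ty": 0.02,"tz": 0.0,"wx": 0.0,"wy": 0.0,"wz": 0.01},
])

```text
t: 5.08
tcp_pos: [0.4618, 0.1269, 0.1491]
orientation: [0.0, 0.734, 0.679, 0.0]
force: [1.7, 0.6, -1.5]
opening: 0.0136
grasp_force: 35.0
```

```bash
python3 plan.py .454 .163 .15 -5 2
```

```text
-4.4191363308072384 tilt [ 1.e-04 -0.e+00 -1.e+00]
[{"tx": 0.044, "ty": -0.013, "tz": -0.001, "wz": 0.0032}, {"tx": 0.044, "ty": -0.013, "tz": -0.001, "wz": 0.0032}]
```

Emit:
apply_moves([
  {"tx": 0.044,"ty": -0.013,"tz": 0.0,"wx": 0.0,"wy": 0.0,"wz": 0.0},
  {"tx": 0.03,"ty": -0.013,"tz": 0.0,"wx": 0.0,"wy": 0.0,"wz": 0.0},
  {"tx": 0.0,"ty": 0.0,"tz": 0.0,"wx": 0.0,"wy": 0.0,"wz": 0.0},
])

```text
t: 5.45
tcp_pos: [0.4534, 0.1554, 0.1489]
orientation: [-0.0, 0.733, 0.68, -0.0]
force: [-0.2, -0.7, -1.1]
opening: 0.0139
grasp_force: 35.0
```

```bash
python3 - <<'E'
from h import *
s=sensors.observe();T=tcpT(s);print(T[:3,3],np.degrees(np.arctan2(T[1,1],T[0,1])),s['force'])
p=cam('wrist');save(p,'w2.png');np.savez('w2.npz',depth=p['depth'],px=p['pixels'],c2w=p['c2w'],mtx=p['mtx'],k1=p['k1'])
c=cloud(p)
# held plate in tool frame
t=(c-T[:3,3])@T[:3,:3]
k=(abs(t[:,0])<.075)&(abs(t[:,1])<.09)&(t[:,2]>.0)&(t[:,2]<.02);q=t[k];print('plate tool',len(q),np.median(q,0),cv2.minAreaRect(q[:,:2].astype(np.float32)*1000))
w=c[(c[:,2]>.02)&(c[:,2]<.065)&(abs(c[:,0]-.616)<.14)&(abs(c[:,1]-.148)<.1)]
print('tray',len(w),cv2.minAreaRect(w[:,:2].astype(np.float32)*1000))
for d in nets.tip_of('cover_lip',p)[:2]+nets.tip_of('seat',p)[:2]: print(d['p'],d['location'],atz(p,d['location'],.049))
E
```

```text
[0.45339685 0.15541521 0.14894757] -4.35177238038605 [-0.21090828 -0.70220295 -1.05179215]
plate tool 12246 [0.02410885 0.02389792 0.00538646] ((19.156936645507812, 17.715900421142578), (49.498924255371094, 100.04593658447266), 0.11758844554424286)
tray 20295 ((613.778076171875, 150.33697509765625), (118.54463958740234, 204.5735626220703), 84.99219512939453)
0.7 [446.6, 204.6] [[0.60221135 0.15115744 0.049     ]]
0.4 [421.1, 196.2] [[0.5787737  0.16053407 0.049     ]]
```

View pics/w2.png

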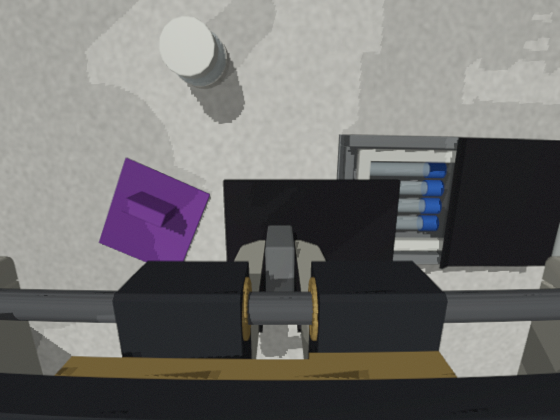

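Wrist view: the plate is level in the grip with its edge at (398,220), the bay opening is at (395,200) and the cover lip at (455,205). Plate origin in the tool is (-2.1, 17.7) mm, underside 9.4 mm below the TCP. Tray origin refined to (0.6023, 0.1512), yaw -5.0°.

```bash
python3 plan.py .525 .160 .075 -5 4
```

```text
-4.440598978625684 tilt [ 0.e+00 -1.e-04 -1.e+00]
[{"tx": 0.007, "ty": 0.044, "tz": 0.046, "wz": 0.0016}, {"tx": 0.007, "ty": 0.044, "tz": 0.046, "wz": 0.0016}, {"tx": 0.007, "ty": 0.044, "tz": 0.046, "wz": 0.0016}, {"tx": 0.007, "ty": 0.044, "tz": 0.046, "wz": 0.0016}]
```

Emit:
apply_moves([
  {"tx": 0.007,"ty": 0.044,"tz": 0.046,"wx": 0.0,"wy": 0.0,"wz": 0.0016},
  {"tx": 0.007,"ty": 0.044,"tz": 0.046,"wx": 0.0,"wy": 0.0,"wz": 0.0016},
  {"tx": 0.007,"ty": 0.044,"tz": 0.046,"wx": 0.0,"wy": 0.0,"wz": 0.0016},
  {"tx": 0.007,"ty": 0.044,"tz": 0.046,"wx": 0.0,"wy": 0.0,"wz": 0.0016},
  {"tx": 0.0,"ty": 0.0,"tz": 0.0,"wx": 0.0,"wy": 0.0,"wz": 0.0},
])

```text
t: 6.22
tcp_pos: [0.5249, 0.1599, 0.0743]
orientation: [-0.0, 0.738, 0.675, -0.001]
force: [-0.1, -0.3, -1.4]
opening: 0.0137
grasp_force: 35.0
```

```bash
python3 - <<'E'
from h import *
s=sensors.observe();T=tcpT(s);print(T[:3,3],np.degrees(np.arctan2(T[1,1],T[0,1])),s['force'],T[:3,2])
p=cam('wrist');save(p,'w3.png')
c=cloud(p);t=(c-T[:3,3])@T[:3,:3]
k=(abs(t[:,0])<.075)&(abs(t[:,1])<.09)&(t[:,2]>.0)&(t[:,2]<.012);q=t[k];print('plate tool',len(q),np.median(q,0),cv2.minAreaRect(q[:,:2].astype(np.float32)*1000))
w=c[(c[:,2]>.02)&(c[:,2]<.0575)&(abs(c[:,0]-.616)<.14)&(abs(c[:,1]-.148)<.1)]
print('tray',len(w),cv2.minAreaRect(w[:,:2].astype(np.float32)*1000))
ex=np.array([.9962,-.0872]);ey=np.array([.0872,.9962]);a=(c[:,:2]-[.6023,.1512])@np.c_[ex,ey]
m=(a[:,0]>.0)&(a[:,0]<.08)&(abs(a[:,1])<.07)&(c[:,2]>.045)&(c[:,2]<.06);print('cover y',np.percentile(a[m,1],[.2,99.8]),'x0',np.percentile(a[(abs(a[:,1])<.05)&(a[:,0]>-.02)&(c[:,2]>.045)&(c[:,2]<.058),0],.5),np.median(c[m,2]))
m=(a[:,0]>-.07)&(a[:,0]<-.02)&(c[:,2]>.042)&(c[:,2]<.049)&(a[:,1]>.03)&(a[:,1]<.08);print('wall +y',np.percentile(a[m,1],[1,50,99]))
E
```

```text
[0.52492681 0.15987439 0.07433668] -5.043639141194938 [-0.0574292  -0.27703542 -1.38126061] [-1.85933395e-03 -4.78941200e-04 -9.99998157e-01]
plate tool 12232 [0.02413452 0.02387393 0.00539681] ((18.920795440673828, 17.894180297851562), (100.41571807861328, 49.62356948852539), 89.97957611083984)
tray 24642 ((617.5300903320312, 162.81002807617188), (93.21871185302734, 209.09397888183594), 84.97766876220703)
cover y [-0.03265862  0.0592878 ] x0 -0.00103866865465385 0.05089378495281764
wall +y [0.04913444 0.05423214 0.05907225]
```

View pics/w3.png

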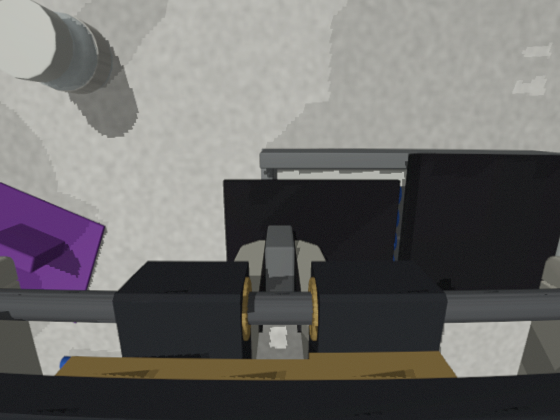

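Wrist view: the tray frame is confirmed (cover edge at x=-1 mm, inner wall at y=+49 mm). The plate edge at (400,230) is clear of the lip at (408,220) and centred. Lowering it onto the seat.

Emit:
apply_moves([
  {"tx": 0.001,"ty": 0.0,"tz": 0.02,"wx": 0.0,"wy": 0.0,"wz": 0.0},
  {"tx": 0.0,"ty": 0.0,"tz": 0.02,"wx": 0.0,"wy": 0.0,"wz": 0.0},
  {"tx": 0.0,"ty": 0.0,"tz": 0.015,"wx": 0.0,"wy": 0.0,"wz": 0.0},
  {"tx": 0.0,"ty": 0.0,"tz": 0.006,"wx": 0.0,"wy": 0.0,"wz": 0.0},
  {"tx": 0.0,"ty": 0.0,"tz": 0.0,"wx": 0.0,"wy": 0.0,"wz": 0.0},
  {"tx": 0.0,"ty": 0.0,"tz": 0.0,"wx": 0.0,"wy": 0.0,"wz": 0.0},
])

```text
t: 7.02
tcp_pos: [0.525, 0.1613, 0.0512]
orientation: [0.0, 0.737, 0.676, 0.0]
force: [0.5, -0.5, -0.4]
opening: 0.0137
grasp_force: 35.0
```

Emit:
apply_moves([
  {"tx": -0.002,"ty": 0.0,"tz": 0.005,"wx": 0.0,"wy": 0.0,"wz": 0.0},
  {"tx": 0.0,"ty": 0.0,"tz": 0.0,"wx": 0.0,"wy": 0.0,"wz": 0.0},
  {"tx": 0.0,"ty": 0.0,"tz": 0.0,"wx": 0.0,"wy": 0.0,"wz": 0.0},
])

```text
t: 7.4
tcp_pos: [0.5249, 0.1604, 0.0492]
orientation: [0.0, 0.737, 0.676, 0.0]
force: [0.2, -0.6, 0.2]
opening: 0.0141
grasp_force: 35.0
```

Emit:
apply_moves([
  {"tx": 0.0,"ty": 0.015,"tz": 0.0,"wx": 0.0,"wy": 0.0,"wz": 0.0},
  {"tx": 0.0,"ty": 0.015,"tz": 0.0,"wx": 0.0,"wy": 0.0,"wz": 0.0},
  {"tx": 0.0,"ty": 0.015,"tz": 0.0,"wx": 0.0,"wy": 0.0,"wz": 0.0},
  {"tx": 0.0,"ty": 0.015,"tz": 0.0,"wx": 0.0,"wy": 0.0,"wz": 0.0},
  {"tx": 0.0,"ty": 0.01,"tz": 0.0,"wx": 0.0,"wy": 0.0,"wz": 0.0},
  {"tx": 0.0,"ty": 0.0,"tz": 0.0,"wx": 0.0,"wy": 0.0,"wz": 0.0},
])

```text
t: 8.15
tcp_pos: [0.5532, 0.158, 0.0491]
orientation: [0.0, 0.737, 0.676, 0.0]
force: [1.3, -0.3, 0.8]
opening: 0.0135
grasp_force: 35.0
```

Emit:
apply_moves([
  {"tx": 0.0,"ty": 0.005,"tz": 0.0,"wx": 0.0,"wy": 0.0,"wz": 0.0},
  {"tx": 0.0,"ty": 0.005,"tz": 0.0,"wx": 0.0,"wy": 0.0,"wz": 0.0},
  {"tx": 0.0,"ty": 0.002,"tz": 0.0,"wx": 0.0,"wy": 0.0,"wz": 0.0},
  {"tx": 0.0,"ty": 0.0,"tz": 0.0,"wx": 0.0,"wy": 0.0,"wz": 0.0},
])

```text
t: 8.65
tcp_pos: [0.5576, 0.1576, 0.049]
orientation: [0.0, 0.737, 0.676, 0.0]
force: [0.1, 0.1, 0.8]
opening: 0.0138
grasp_force: 35.0
```

Emit:
apply_moves([
  {"tx": 0.0,"ty": 0.002,"tz": 0.0,"wx": 0.0,"wy": 0.0,"wz": 0.0},
  {"tx": 0.0,"ty": 0.0,"tz": 0.0,"wx": 0.0,"wy": 0.0,"wz": 0.0},
])

```text
t: 8.9
tcp_pos: [0.5583, 0.1576, 0.049]
orientation: [-0.0, 0.737, 0.676, -0.0]
force: [-1.4, -0.3, 0.8]
opening: 0.0136
grasp_force: 35.0
```

Emit:
apply_moves([
  {"tx": 0.0,"ty": 0.002,"tz": 0.0,"wx": 0.0,"wy": 0.0,"wz": 0.0},
  {"tx": 0.0,"ty": 0.0,"tz": 0.0,"wx": 0.0,"wy": 0.0,"wz": 0.0},
])

```text
t: 9.15
tcp_pos: [0.5583, 0.1576, 0.0489]
orientation: [-0.001, 0.737, 0.676, -0.001]
force: [-4.6, 1.6, 3.0]
opening: 0.0137
grasp_force: 35.0
```

Emit:
apply_moves([
  {"tx": 0.0,"ty": 0.002,"tz": 0.0,"wx": 0.0,"wy": 0.0,"wz": 0.0},
  {"tx": 0.0,"ty": 0.0,"tz": 0.0,"wx": 0.0,"wy": 0.0,"wz": 0.0},
])

```text
t: 9.4
tcp_pos: [0.5583, 0.1575, 0.0488]
orientation: [-0.001, 0.737, 0.676, -0.001]
force: [-8.7, 1.0, 6.3]
opening: 0.014
grasp_force: 35.0
```

Emit:
apply_moves([
  {"tx": 0.0,"ty": -0.003,"tz": 0.0,"wx": 0.0,"wy": 0.0,"wz": 0.0},
  {"tx": 0.0,"ty": 0.0,"tz": 0.004,"wx": 0.0,"wy": 0.0,"wz": 0.0},
  {"tx": 0.0,"ty": 0.0,"tz": 0.0,"wx": 0.0,"wy": 0.0,"wz": 0.0},
])

```text
t: 9.78
tcp_pos: [0.5583, 0.1575, 0.0474]
orientation: [-0.0, 0.737, 0.676, -0.0]
force: [-5.8, 0.9, 3.7]
opening: 0.0141
grasp_force: 35.0
```

```bash
python3 - <<'E'
from h import *
s=sensors.observe();T=tcpT(s);print(T[:3,3],T[:3,2],s['force'],s['wrist_torque'])
p=cam('wrist');save(p,'w4.png')
c=cloud(p);ex=np.array([.9962,-.0872]);ey=np.array([.0872,.9962]);a=(c[:,:2]-[.6023,.1512])@np.c_[ex,ey];z=c[:,2]
y=(a[:,1]>.01)&(a[:,1]<.043)
for lo in(-72,-55,-40,-25,-15): m=y&(a[:,0]>lo/1e3)&(a[:,0]<lo/1e3+.008);print('plate z',lo,np.median(z[m]) if m.any() else None)
for lo in(-1,15,50,80,100): m=(a[:,1]>.03)&(a[:,1]<.055)&(a[:,0]>lo/1e3)&(a[:,0]<lo/1e3+.008);print('cover z',lo,np.median(z[m]) if m.any() else None)
m=y&(z>.036)&(z<.05)&(a[:,0]<-.05);print('rear edge',np.percentile(a[m,0],1))
E
```

```text
[0.55825913 0.15752658 0.04737947] [-1.03802899e-03 -6.79697508e-05 -9.99999459e-01] [-5.82515174  0.9232558   3.68905654] [ 0.03821415  0.76135486 -0.04581584]
plate z -72 0.15551633522061786
plate z -55 0.15444891400729133
plate z -40 0.15497052964313668
plate z -25 0.15552942961668398
plate z -15 0.15563979578637493
cover z -1 0.056473842527820145
cover z 15 0.1447575244922768
cover z 50 0.05080642485788543
cover z 80 0.05083646143617625
cover z 100 0.05077404774492045
rear edge -0.07923485484026958
```

View pics/w4.png

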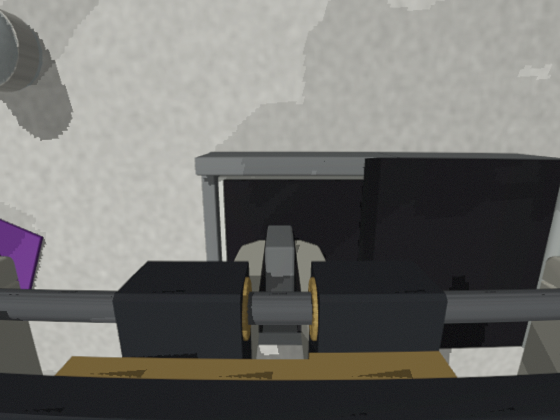

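Wrist view: the plate is in the bay under the cover, its rear edge at (224,215). The cover is flat (51 mm, lip 56 mm), and the stop was felt at about 5 N. Now pressing.

Emit:
apply_moves([
  {"tx": 0.0,"ty": 0.0,"tz": 0.002,"wx": 0.0,"wy": 0.0,"wz": 0.0},
  {"tx": 0.0,"ty": 0.0,"tz": 0.002,"wx": 0.0,"wy": 0.0,"wz": 0.0},
  {"tx": 0.0,"ty": 0.0,"tz": 0.0,"wx": 0.0,"wy": 0.0,"wz": 0.0},
  {"tx": 0.0,"ty": 0.0,"tz": 0.0,"wx": 0.0,"wy": 0.0,"wz": 0.0},
])

```text
t: 10.32
tcp_pos: [0.5583, 0.1576, 0.0461]
orientation: [-0.0, 0.737, 0.676, -0.0]
force: [-6.8, 1.2, 8.8]
opening: 0.0139
grasp_force: 35.0
```

Emit:
apply_moves([
  {"tx": 0.0,"ty": 0.0,"tz": 0.0,"wx": 0.0,"wy": 0.0,"wz": 0.0},
  {"tx": 0.0,"ty": 0.0,"tz": 0.0,"wx": 0.0,"wy": 0.0,"wz": 0.0},
])

```text
t: 10.58
tcp_pos: [0.5583, 0.1576, 0.0461]
orientation: [-0.0, 0.737, 0.676, -0.0]
force: [-6.1, 0.7, 7.6]
opening: 0.0138
grasp_force: 35.0
```

Emit:
apply_moves([
  {"tx": 0.0,"ty": 0.0,"tz": 0.0,"wx": 0.0,"wy": 0.0,"wz": 0.0},
  {"tx": 0.0,"ty": 0.0,"tz": 0.0,"wx": 0.0,"wy": 0.0,"wz": 0.0},
])

```text
t: 10.82
tcp_pos: [0.5583, 0.1576, 0.0461]
orientation: [-0.0, 0.737, 0.676, -0.0]
force: [-7.3, -0.4, 7.8]
opening: 0.0135
grasp_force: 35.0
```

```bash
python3 - <<'E'
from h import *
p=cam('scene');T=tcpT(sensors.observe());print(T[:3,2].round(4),np.degrees(np.arctan2(T[1,1],T[0,1])))
c=cloud(p);ex=np.array([.9962,-.0872]);ey=np.array([.0872,.9962]);a=(c[:,:2]-[.6023,.1512])@np.c_[ex,ey];z=c[:,2]
for lo in(5,30,60,90): m=(abs(a[:,1])<.05)&(a[:,0]>lo/1e3)&(a[:,0]<lo/1e3+.02)&(z<.1);print('cover z',lo,m.sum(),np.median(z[m]) if m.any() else None)
E
```

```text
[-9.e-04 -0.e+00 -1.e+00] -4.964012364372827
cover z 5 281 0.04982579376404017
cover z 30 283 0.0492330278391101
cover z 60 289 0.04942917686272241
cover z 90 296 0.0494263571842572
```

Stable at about 8 N, with the cover shut and the plate against the stop. Handing in.

```bash
python3 -c "
from workcell import job_done;print(job_done())"
```

```text
the job is handed in; nothing more can be done
None
```

I slid the 92 mm plate home against the stop under the cover, which stayed shut, and handed in at about 11 s with the gripper still pressing it onto its seat at about 8 N; the verdict wasn't shown.

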